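# Find the bead pot with the loose bolt and hold its cap open

### The job

Lock the bead caddy by putting the red-knobbed pin from its stand fully home in the hole of the caddy's flange and letting it go. Then tap the three brass cap bolts with a fingertip, one after the other from left to right as the robot sees them (left is +y), to find the loose one that gives; lift that pot's cap by its white thumb grip to at least 30 degrees open and finish while still holding it up in the gripper. Leave the pin in the flange and the other things on the bench where they are.

Things in the scene. Friction and masses are not known exactly. Their poses are not given: they have to be found in the camera images.
- caddy: Bead caddy, fixed: a pale wooden board 90 x 290 x 12 mm, three pots in a row on it, an aluminium locking flange at its right end. Origin: centre of the board's underside, on the bench. x points away from the robot (from the caps' grips to their hinges), y left along the row, z up. Pots stand at x = 0, y = +90 (left), 0, -90 mm (right); which pot stands where changes.
- flange_hole (a point): Centre of the mouth of the vertical hole in the flange (a block 50 x 50 x 32 mm high), 32 mm above the bench, 185 mm to the right of the row's middle. The hole is 11.5 mm wide with a small chamfer and goes right through to the bench.
- pin_grip (a point): Centre of the loose locking pin's red knob, 18 mm in diameter, 50 mm tall; z up along the pin. Below the knob is a steel rod 8 mm in diameter, 30 mm long, with a bevelled end. The pin starts upright in a like hole in its stand, the knob's underside on the stand's top. Fully home, the knob's underside rests on the flange and this point is 57 mm above the bench. 40 to 85 g.
- pin_tip (a point): Lower end of the pin's steel rod, on its axis, 55 mm below pin_grip.
- stand: Wooden pin stand, fixed, 55 x 55 x 32 mm high, with the hole that the pin starts in. Origin: centre of its underside.
- cap_a: Blue flip cap of a pot: plate 60 x 60 x 5 mm, tongue to the near side. Origin: on the hinge at its far edge, 72.5 mm above the bench; shut, its axes are the caddy's. Two caps are bolted fast and never move; the one with the loose bolt (looks the same) swings up about its y by up to 1.2 rad against a light spring that shuts it (1 to 3 N at the grip), and gives 0.12 rad downwards when pressed.
- bolt_a (a point): Centre of the top of the brass bolt head in the middle of cap_a: 16 mm in diameter, 7 mm tall, 32 mm nearer than the hinge, its top 82 mm above the bench when shut. Pressed with more than about 1 N a loose one sinks by about 4 mm and springs back; a fast one does not move.
- grip_a (a point): Centre of the white thumb grip on the near end of cap_a's tongue: a round bar 16 mm in diameter, 22 mm long along the hinge direction, 92 mm from the hinge, 72.5 mm above the bench when shut, 32 mm clear of the pot's front. Best pinched from above across its flat ends, between which it can pivot. Dips by about 11 mm while the bolt of a loose cap is pressed.
- cap_b: Blue flip cap of a pot: plate 60 x 60 x 5 mm, tongue to the near side. Origin: on the hinge at its far edge, 72.5 mm above the bench; shut, its axes are the caddy's. Two caps are bolted fast and never move; the one with the loose bolt (looks the same) swings up about its y by up to 1.2 rad against a light spring that shuts it (1 to 3 N at the grip), and gives 0.12 rad downwards when pressed.
- bolt_b (a point): Centre of the top of the brass bolt head in the middle of cap_b: 16 mm in diameter, 7 mm tall, 32 mm nearer than the hinge, its top 82 mm above the bench when shut. Pressed with more than about 1 N a loose one sinks by about 4 mm and springs back; a fast one does not move.
- grip_b (a point): Centre of the white thumb grip on the near end of cap_b's tongue: a round bar 16 mm in diameter, 22 mm long along the hinge direction, 92 mm from the hinge, 72.5 mm above the bench when shut, 32 mm clear of the pot's front. Best pinched from above across its flat ends, between which it can pivot. Dips by about 11 mm while the bolt of a loose cap is pressed.
- cap_c: Blue flip cap of a pot: plate 60 x 60 x 5 mm, tongue to the near side. Origin: on the hinge at its far edge, 72.5 mm above the bench; shut, its axes are the caddy's. Two caps are bolted fast and never move; the one with the loose bolt (looks the same) swings up about its y by up to 1.2 rad against a light spring that shuts it (1 to 3 N at the grip), and gives 0.12 rad downwards when pressed.
- bolt_c (a point): Centre of the top of the brass bolt head in the middle of cap_c: 16 mm in diameter, 7 mm tall, 32 mm nearer than the hinge, its top 82 mm above the bench when shut. Pressed with more than about 1 N a loose one sinks by about 4 mm and springs back; a fast one does not move.
- grip_c (a point): Centre of the white thumb grip on the near end of cap_c's tongue: a round bar 16 mm in diameter, 22 mm long along the hinge direction, 92 mm from the hinge, 72.5 mm above the bench when shut, 32 mm clear of the pot's front. Best pinched from above across its flat ends, between which it can pivot. Dips by about 11 mm while the bolt of a loose cap is pressed.
- bottle: Clear water bottle, 64 mm in diameter, 210 mm tall, loose; a bystander. Origin: middle of its underside.
- jar: Small amber glue jar, 52 mm in diameter, 60 mm tall, loose; a bystander. Origin: middle of its underside.
- cup: Green drinking cup, 80 mm in diameter, 120 mm tall, loose; a bystander. Origin: middle of its underside.
- spool: Copper wire spool, 48 mm in diameter, 30 mm tall, loose; a bystander. Origin: middle of its underside.
- screwdriver: Screwdriver lying on the bench, 160 mm long, loose; a bystander. Origin: under its middle.
- dish: White bead dish, 80 mm in diameter, 25 mm tall, loose; a bystander. Origin: middle of its underside.
- pin: The loose locking pin as a whole (see pin_grip). Origin: the lower end of its rod, z up along it.

How it is judged:
By the outcome, as a careful person would: the job done as asked, in the order asked, and still so for the second after the job is handed in, while the arm keeps its last pose, push and grip.
It also fails if it takes over 58 s, if anything falls off the work surface, if the arm or the gripper's body presses on something with over 40 N, if the wrist force passes 120 N, or if a joint passes its speed limit or range.

### The arm

A 6-joint arm with a two-finger parallel gripper is mounted at the origin on the work surface. World frame = base frame: x ahead of the robot, y to its left, z up, the work surface at z = 0. Lengths are in m, angles in rad, forces in N, time in s.
With the tool pointing down it reaches from about 0.375 to 0.9 m from the base axis. Payload 3.1 kg.
Tool frame: the origin (TCP) lies on the centre line of the jaws, within the pads' length; the fingertips stand 14 mm ahead of it and the grasp point (between the pads) lies 5 mm behind it; z points along the fingers, x is the direction in which the jaws open and shut, and the axes are right-handed (so a half turn about z gives the same grasp; the last joint's range is limited). The gripper opens to 85 mm and grips with 20 to 120 N. Pads are 22 mm wide; open, the fingers measure 114 mm over their backs; the gripper's body (76 mm by 85 mm) begins 54 mm behind the grasp point. The pads swing forward as they close: fully open they stand 13 mm farther back than shut.
Start: joints at [-1.468, 0.527, 1.433, -0, 1.181, -0.178], TCP at [0.173, -0.6, 0.245] pointing down, gripper open.
Joint ranges: [-3.08, 3.08], [-0.75, 2.2], [0.22, 2.44], [-1.43, 4.57], [0, 2.65], [-2.85, 2.85]. Speed limits (rad/s): [2.79, 2.79, 3.14, 3.14, 3.14, 3.14].

### API

Orientations are given as a 3x3 rotation matrix whose columns are the frame's x, y, z axes.
In Python, from cell import robot gives the robot as it stands.
- The arm moves only by the shell command python3 -m creep 'ROWS' [OPENING] [FORCE]. ROWS is JSON, a list of rows, each a list of 2 entries, a list of its own where there are three numbers: the shift along the tool's x, y, z in mm, then the turn about the tool's z in rad. A call has 1 to 12 rows; each row is the pose to reach, as a shift and turn from the pose commanded when the call began, along the tool's axes at that moment; what a row does not reach only later rows make up. A row lasts 1/8 s, in which the tool goes at most 62.5 mm and 10.7 degrees, less where a joint would pass 70% of its speed; a pose out of reach is approached as far as the arm can. A call with a gripper value outside its range is refused whole. OPENING is the closure in counts, from 0 (fully open) to 255 (shut), set as the call begins (- or left out, the last holds). The fingers move at their own pace and stop on an object; FORCE is the grip in N (left out, the last holds). Time passes only in rows, so rows that repeat a pose let the fingers close. It gives the time, the measured TCP pose, the force and the opening at its end, in the units of the state.
- robot.state(): the state, without advancing time (a new reading comes with each control period).
- robot.camera(name): name is "scene" or "side" or "wrist"; returns the picture (420x560x3 uint8, blue, green, red); there is no depth.
- robot.calibration(name): a dict with "mtx" (3x3 intrinsics, pixels), "world_from_camera" (4x4, takes a point from camera to world coordinates); the wrist camera has in their place "tool_from_camera" (4x4, takes a point from camera to tool coordinates, whose origin is the TCP and whose axes are the tool frame's). Camera axes: x right, y up, looking along -z (the intrinsics and any distortion apply to the point x, -y, -z); pixel columns grow to the right and rows downward; lengths in m; the calibration is good to about 2 mm. A picture is of the moment at which its call begins: read the wrist's pose just before it. calibration takes no time and is no camera call.
- robot.finish_job(): hands the job in, once; it reports no verdict.
The state is a dict: "time_s": time; "q": joint angles; "qvel": joint speeds; "tau": joint torques, N m; "eef_pos": TCP position; "eef_rot": TCP orientation; "force": force on the tool from outside, world axes, zero at the start; "ft_torque": the same for the moment, N m; "opening": opening from 0.0 (shut) to 1.0 (fully open).
Only numpy, scipy, OpenCV 4.12 (cv2) and the standard library are available. Lean on these libraries where they do the work, as an engineer would, in place of code of your own. Each camera call takes 0.05 s, during which the arm holds its last target.

## Working session

There is one attempt and no reset: what is moved stays moved. The work goes in short steps, Python scripts to look and compute and a shell command to move; the robot and the scene stay as the last step left them, time stands still between calls to the robot, and variables do not carry over. Pictures are saved under pics/ and viewed, and the job is handed in when it is done.

```bash
ls; mkdir -p pics; python3 - <<'E'
from cell import robot
import cv2, numpy as np
s=robot.state()
print({k:np.round(v,3).tolist() for k,v in s.items()})
for n in ("scene","side","wrist"):
    c=robot.calibration(n); print(n,{k:np.round(v,4).tolist() if not isinstance(v,str) else v for k,v in c.items()})
    im=robot.camera(n); cv2.imwrite(f"pics/{n}0.png",im)
E
```

```text
pics
{'time_s': 0.0, 'q': [-1.468, 0.528, 1.434, -0.0, 1.181, -0.178], 'qvel': [0.0, 0.001, -0.001, -0.0, -0.001, 0.001], 'tau': [0.001, -44.235, -17.803, -0.0, 0.008, -0.0], 'eef_pos': [0.173, -0.6, 0.244], 'eef_rot': [[0.277, -0.961, -0.0], [-0.961, -0.277, 0.002], [-0.002, -0.0, -1.0]], 'force': [0.17, 0.462, -0.43], 'ft_torque': [-0.043, -0.021, 0.008], 'opening': 1.004}
scene {'mtx': [[481.017, 0.0, 278.5747], [0.0, 481.017, 209.0157], [0.0, 0.0, 1.0]], 'world_from_camera': [[0.8172, -0.422, 0.3926, 1.0163], [0.5764, 0.5963, -0.5588, -0.7235], [0.0018, 0.6829, 0.7305, 0.9629], [0.0, 0.0, 0.0, 1.0]]}
side {'mtx': [[450.9147, 0.0, 271.1954], [0.0, 450.9147, 220.1508], [0.0, 0.0, 1.0]], 'world_from_camera': [[-0.7248, 0.4766, -0.4975, -0.1037], [-0.6887, -0.5178, 0.5075, 0.5933], [-0.0158, 0.7105, 0.7036, 0.988], [0.0, 0.0, 0.0, 1.0]]}
wrist {'mtx': [[305.5959, 0.0, 273.7613], [0.0, 305.5959, 212.6114], [0.0, 0.0, 1.0]], 'tool_from_camera': [[1.0, -0.0005, 0.0017, -0.0003], [-0.0001, -0.9619, -0.2734, -0.0697], [0.0018, 0.2734, -0.9619, -0.1275], [0.0, 0.0, 0.0, 1.0]]}
```

View pics/scene0.png

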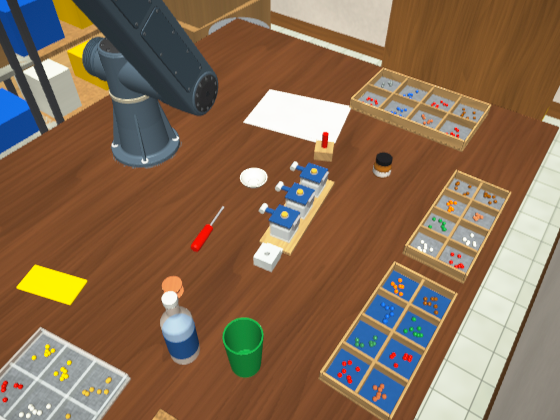

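View pics/side0.png

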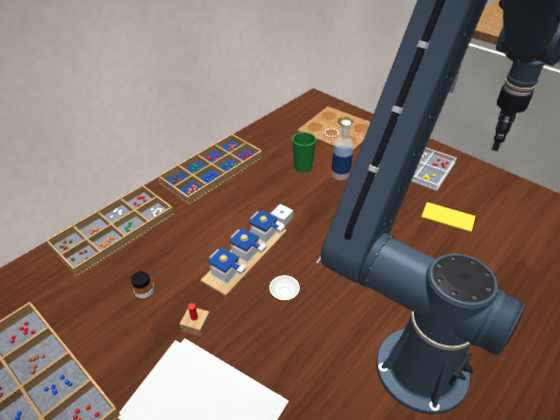

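View pics/wrist0.png

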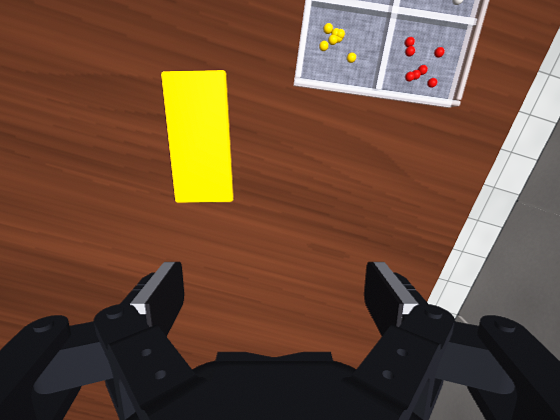

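The scene view shows the red pin at about (325,140), bolts near (314,172), (299,193) and (285,216), and the flange at (268,256). In the side view the pin is at (193,312), the bolts run from (223,259) to (264,219), and the flange is at (284,212). Next I'll measure with masks.

```bash
cat > h.py <<'E'
import cv2, numpy as np
from cell import robot
def ray(name,uv,st=None):
    c=robot.calibration(name); K=c["mtx"]
    if name=="wrist":
        T=np.eye(4); T[:3,:3]=st["eef_rot"]; T[:3,3]=st["eef_pos"]; W=T@np.array(c["tool_from_camera"])
    else: W=np.array(c["world_from_camera"])
    d=np.linalg.inv(K)@[uv[0],uv[1],1.]; d=W[:3,:3]@[d[0],-d[1],-d[2]]
    return W[:3,3],d/np.linalg.norm(d)
def plane(name,uv,z,st=None):
    o,d=ray(name,uv,st); return o+d*(z-o[2])/d[2]
def proj(name,P,st=None):
    c=robot.calibration(name)
    if name=="wrist":
        T=np.eye(4); T[:3,:3]=st["eef_rot"]; T[:3,3]=st["eef_pos"]; W=T@np.array(c["tool_from_camera"])
    else: W=np.array(c["world_from_camera"])
    p=np.linalg.inv(W)@np.append(P,1); q=np.array(c["mtx"])@[p[0],-p[1],-p[2]]; return q[:2]/q[2]
def tri(rs):
    A=np.zeros((3,3));b=np.zeros(3)
    for o,d in rs:
        M=np.eye(3)-np.outer(d,d);A+=M;b+=M@o
    return np.linalg.solve(A,b)
def blobs(im,lo,hi,box=None,amin=6):
    hsv=cv2.cvtColor(im,cv2.COLOR_BGR2HSV); m=cv2.inRange(hsv,np.array(lo),np.array(hi))
    if box: k=np.zeros_like(m);k[box[1]:box[3],box[0]:box[2]]=1;m=m*k
    n,_,s,c=cv2.connectedComponentsWithStats(m)
    return [(c[i].round(1).tolist(),s[i].tolist()) for i in range(1,n) if s[i][4]>=amin]
E
python3 - <<'E'
from h import *
sc=cv2.imread("pics/scene0.png");sd=cv2.imread("pics/side0.png")
B={"scene":(sc,(230,120,360,275)),"side":(sd,(170,190,310,340))}
for n,(im,b) in B.items():
    print(n)
    print(" blue",blobs(im,(100,150,60),(125,255,255),b,20))
    print(" brass",blobs(im,(17,80,120),(32,255,255),b))
    print(" red",blobs(im,(0,200,100),(4,255,255),b), blobs(im,(176,180,80),(180,255,255),b))
    x0,y0,x1,y1=b
    cv2.imwrite(f"pics/{n}_z.png",cv2.resize(im[y0:y1,x0:x1],None,fx=3.8,fy=3.8,interpolation=cv2.INTER_CUBIC))
E
```

```text
scene
 blue [([312.1, 172.4], [297, 163, 31, 20, 291]), ([298.0, 193.2], [282, 183, 32, 22, 332]), ([282.7, 215.8], [266, 205, 34, 23, 381])]
 brass [([323.4, 151.3], [314, 141, 20, 20, 288]), ([313.5, 170.5], [311, 168, 6, 6, 28]), ([298.8, 223.4], [260, 179, 74, 76, 872]), ([299.5, 191.3], [297, 189, 6, 6, 30]), ([284.1, 213.9], [281, 211, 7, 7, 34])]
 red [([324.5, 139.8], [322, 133, 6, 15, 71])] []
side
 blue [([263.8, 220.8], [250, 211, 28, 19, 269]), ([244.5, 239.5], [230, 229, 29, 21, 299]), ([223.9, 260.0], [209, 248, 30, 23, 351])]
 brass [([184.1, 194.1], [181, 192, 8, 5, 9]), ([263.0, 218.0], [261, 216, 5, 5, 21]), ([238.5, 269.1], [202, 230, 84, 65, 611]), ([243.8, 236.9], [241, 235, 6, 5, 23]), ([259.9, 242.3], [259, 241, 3, 3, 7]), ([223.0, 257.4], [221, 255, 5, 6, 25]), ([194.6, 319.6], [180, 309, 29, 21, 282])]
 red [([193.0, 313.3], [189, 307, 8, 13, 62])] []
```

View pics/scene_z.png

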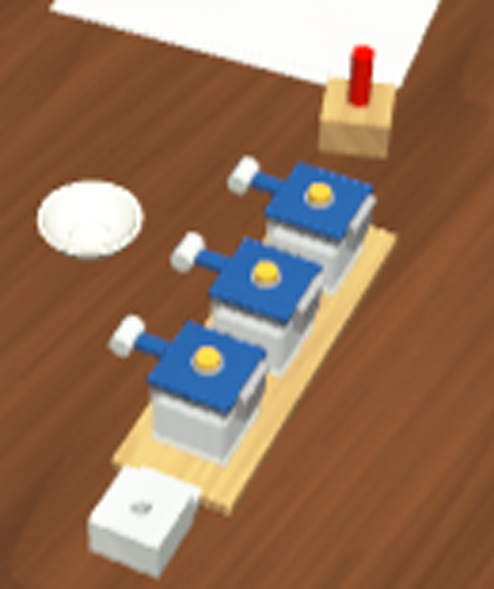

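View pics/side_z.png

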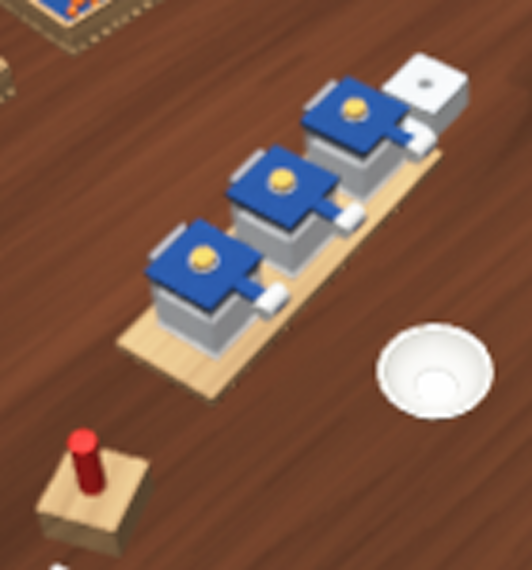

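The crops show three caps, with the grips on the near side and the flange hole visible in both: scene (266.8,253.4), side (281.8,212.1). Now I'll triangulate.

```bash
python3 - <<'E'
from h import *
P={}
for n,a,b in [("boltL",(313.5,170.5),(223,257.4)),("boltM",(299.5,191.3),(243.8,236.9)),("boltR",(284.1,213.9),(263,218)),("hole",(266.8,253.4),(281.8,212.1)),("pinmid",(324.5,139.8),(193,313.3))]:
    t=tri([ray("scene",a),ray("side",b)])
    z={"hole":.032,"pinmid":.057}.get(n,.080)
    print(n,t.round(4),plane("scene",a,z).round(4),plane("side",b,z).round(4)); P[n]=t
y=P["boltL"]-P["boltR"]; print("yaw of caddy y",np.degrees(np.arctan2(-y[0],y[1])),np.linalg.norm(y), P["boltM"]-P["hole"])
E
```

```text
boltL [0.5362 0.1255 0.0786] [0.5367 0.1238 0.08  ] [0.5357 0.1265 0.08  ]
boltM [0.5494 0.0364 0.0787] [0.5499 0.035  0.08  ] [0.5487 0.0374 0.08  ]
boltR [ 0.5623 -0.0528  0.079 ] [ 0.5626 -0.0537  0.08  ] [ 0.5617 -0.052   0.08  ]
hole [ 0.5757 -0.1467  0.0278] [ 0.578 -0.149  0.032] [ 0.5725 -0.1437  0.032 ]
pinmid [0.4757 0.2835 0.0528] [0.4784 0.2793 0.057 ] [0.4726 0.2846 0.057 ]
yaw of caddy y 8.303972060786103 0.18020467194513765 [-0.02633954  0.1830413   0.05086552]
```

```bash
cat >> h.py <<'E'
def delta(target,yawdeg=None):
    s=robot.state();R=np.array(s["eef_rot"]);d=R.T@(np.array(target)-s["eef_pos"])*1000
    y=np.degrees(np.arctan2(R[1,0],R[0,0]))
    # turn about tool z (down): world yaw decreases
    t=None if yawdeg is None else -np.radians((yawdeg-y+180)%360-180)
    print("shift mm",d.round(1),"turn",t,"yaw",y)
E
python3 - <<'E'
from h import *
print("bottle",plane("scene",(183,355),0),"cup",plane("scene",(246,370),0))
delta((.5757,-.1467,.27),-81.7)
E
```

```text
bottle [ 0.57814099 -0.45318972  0.        ] cup [ 0.70842168 -0.40201218  0.        ]
shift mm [-324.  -512.4  -24.7] turn 0.1359442578084997 yaw -73.91096777853458
```

```bash
python3 -m creep '[[[-30,-47,-10],0.02],[[-60,-94,-20],0.04],[[-90,-141,-25],0.06],[[-120,-188,-25],0.08],[[-150,-235,-25],0.1],[[-180,-282,-25],0.12],[[-210,-329,-25],0.136],[[-240,-376,-25],0.136],[[-270,-423,-25],0.136],[[-300,-470,-25],0.136],[[-324,-512,-25],0.136],[[-324,-512,-25],0.136]]' 80; python3 - <<'E'
from h import *
s=robot.state(); print(s["q"].round(3) if hasattr(s["q"],'round') else s["q"])
im=robot.camera("wrist"); cv2.imwrite("pics/w1.png",im)
print(proj("wrist",(.5757,-.1467,.032),s))
E
```

```text
time_s: 1.65
eef_pos: [0.5771, -0.1445, 0.2699]
eef_rot: [[0.149, -0.989, 0.0], [-0.989, -0.149, 0.001], [-0.0, -0.0, -1.0]]
force: [-0.7, -0.9, 0.1]
opening: 0.687
[-4.330e-01  4.600e-01  1.483e+00  1.000e-03  1.199e+00  9.870e-01]
[276.32538047 186.90782038]
```

View pics/w1.png

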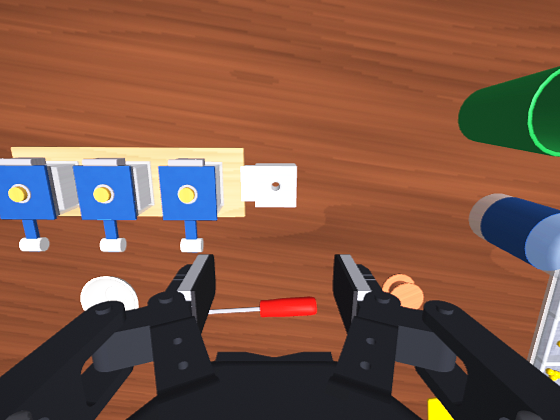

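The flange hole shows at about (276,186), within 1 px of the prediction, and the caddy row is aligned with the jaw axis. I'll measure it precisely, along with the bolts and grips.

```bash
python3 - <<'E'
from h import *
s=robot.state(); im=cv2.imread("pics/w1.png")
g=cv2.cvtColor(im,cv2.COLOR_BGR2GRAY)
print(g[178:196,266:288])
w=(190-g[178:196,266:288].astype(float)).clip(0)
yy,xx=np.mgrid[178:196,266:288]; c=((w*xx).sum()/w.sum(),(w*yy).sum()/w.sum()); print("hole",c)
print(plane("wrist",c,.032,s))
for b,_ in blobs(im,(17,100,120),(32,255,255),(0,170,250,210)): print(b,_,plane("wrist",b,.080,s).round(4))
for b,_ in blobs(im,(0,0,190),(180,40,255),(0,230,210,260)): print(b,_,plane("wrist",b,.078,s).round(4))
delta((.4757,.2835,.25))
E
```

```text
[[255 255 255 255 255 255 255 255 255 255 255 255 255 255 255 255 255 255
  255 255 255 255]
 [255 255 255 255 255 255 255 255 255 255 255 255 255 255 255 255 255 255
  255 255 255 255]
 [255 255 255 255 255 255 255 255 255 255 255 255 255 255 255 255 255 255
  255 255 255 255]
 [255 255 255 255 255 255 255 254 251 251 248 246 254 255 255 255 255 255
  255 255 255 255]
 [255 255 255 255 255 255 254 230 152 128 151 179 237 250 255 255 255 255
  255 255 255 255]
 [255 255 255 255 255 251 180 120 106 102 105 109 143 234 254 255 255 255
  255 255 255 255]
 [255 255 255 255 255 230 129 104 109 111 110 106 103 186 237 255 255 255
  255 255 255 255]
 [255 255 255 255 253 226 170 121 107 110 109 107 127 133 234 254 255 255
  255 255 255 255]
 [255 255 255 255 254 229 206 190 163 154 148 162 150 129 241 251 255 255
  255 255 255 255]
 [255 255 255 255 255 228 206 211 207 198 187 174 151 127 246 252 255 255
  255 255 255 255]
 [255 255 255 255 255 236 204 210 206 199 188 171 145 157 247 255 255 255
  255 255 255 255]
 [255 255 255 255 255 252 221 203 204 197 183 162 136 249 253 255 255 255
  2
[... 479 characters left out ...]
]
 [255 255 255 255 255 255 255 255 255 255 255 255 255 255 255 255 255 255
  255 255 255 255]]
hole (np.float64(275.88654353562004), np.float64(184.6820580474934))
[ 0.57668308 -0.1473275   0.032     ]
[17.5, 193.6] [9, 187, 19, 15, 218] [0.5355 0.1243 0.08  ]
[102.0, 194.1] [94, 187, 17, 15, 204] [0.5483 0.0354 0.08  ]
[186.3, 194.5] [179, 187, 16, 16, 182] [ 0.5611 -0.0532  0.08  ]
[244.0, 205.5] [244, 202, 1, 8, 8] [ 0.5582 -0.1153  0.08  ]
[29.7, 244.3] [19, 238, 23, 13, 259] [0.4774 0.1171 0.078 ]
[110.4, 244.8] [100, 238, 22, 14, 278] [0.4903 0.0275 0.078 ]
[190.5, 245.1] [180, 238, 22, 14, 265] [ 0.5032 -0.0614  0.078 ]
shift mm [-439.5   35.6   19.9] turn None yaw -81.52003532601044
```

```bash
python3 -m creep '[[[-50,4,0],0],[[-100,8,5],0],[[-150,12,10],0],[[-200,16,15],0],[[-250,20,20],0],[[-300,24,30],0],[[-350,28,40],0],[[-400,32,50],0],[[-438,36,50],0],[[-438,36,50],0]]' 80; python3 - <<'E'
from h import *
s=robot.state()
im=robot.camera("wrist"); cv2.imwrite("pics/w2.png",im)
for b,_ in blobs(im,(0,200,80),(4,255,255),(150,60,400,330)): print(b,_)
print(proj("wrist",(.4757,.2835,.082),s))
E
```

```text
time_s: 2.95
eef_pos: [0.4756, 0.2816, 0.22]
eef_rot: [[0.147, -0.989, -0.001], [-0.989, -0.147, -0.0], [0.0, 0.001, -1.0]]
force: [-0.4, 0.4, 0.4]
opening: 0.681
[274.0, 199.1] [265, 185, 19, 28, 422]
[272.57511301 205.85024378]
```

View pics/w2.png

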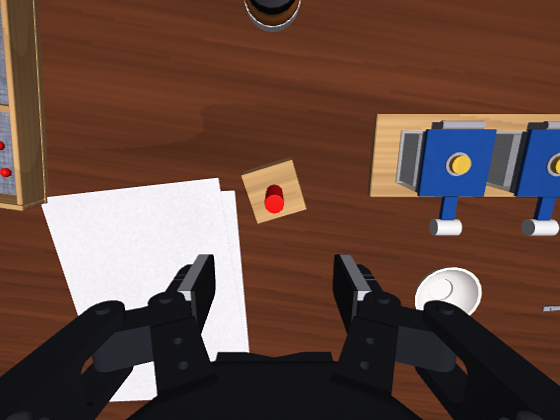

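The knob's top disc is at about (274.5,203.5), with a clear approach on both sides.

```bash
python3 - <<'E'
from h import *
s=robot.state()
p=plane("wrist",(274.5,203.5),.082,s);print(p)
delta((p[0],p[1],.060))
E
```

```text
[0.47867678 0.28081906 0.082     ]
shift mm [ -0.2  -2.6 160.2] turn None yaw -81.64029601141135
```

```bash
python3 -m creep '[[[0,-2.5,40],0],[[0,-2.5,85],0],[[0,-2.5,125],0],[[0,-2.5,145],0],[[0,-2.5,158],0],[[0,-2.5,158],0]]' 80; python3 -m creep '[[[0,0,0],0],[[0,0,0],0],[[0,0,0],0],[[0,0,0],0],[[0,0,0],0]]' 255 45; python3 - <<'E'
from h import *
im=robot.camera("wrist"); cv2.imwrite("pics/w3.png",im)
E
```

```text
time_s: 3.75
eef_pos: [0.4792, 0.28, 0.0619]
eef_rot: [[0.143, -0.99, -0.001], [-0.99, -0.143, -0.001], [0.0, 0.001, -1.0]]
force: [-0.1, -1.0, -0.4]
opening: 0.688
time_s: 4.38
eef_pos: [0.4797, 0.2815, 0.0633]
eef_rot: [[0.145, -0.989, 0.002], [-0.989, -0.145, 0.0], [-0.0, -0.002, -1.0]]
force: [0.1, 0.1, 6.3]
opening: 0.195
```

View pics/w3.png

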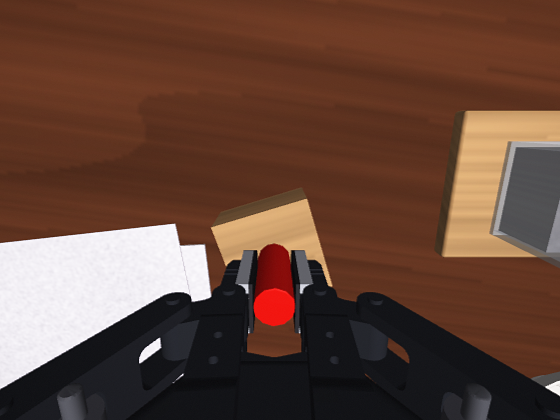

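The pin is gripped. The knob top is at about (274,307). Next I'll check its offset in the jaws, and that it is upright.

```bash
python3 - <<'E'
from h import *
s=robot.state()
p=plane("wrist",(274,307),.082,s);print(p, np.array(s["eef_rot"]).T@(p-s["eef_pos"]))
E
python3 -m creep '[[[0,0,-15],0],[[0,0,-40],0],[[0,0,-80],0],[[0,0,-80],0]]' ; python3 - <<'E'
from h import *
s=robot.state()
im=robot.camera("wrist"); cv2.imwrite("pics/w4.png",im)
for b,_ in blobs(im,(0,200,80),(4,255,255),(150,60,400,400)): print(b,_)
delta((.5753,-.1468,.143))
E
```

```text
[0.47849339 0.28183021 0.082     ] [-0.00048446  0.00109353 -0.01867233]
time_s: 4.92
eef_pos: [0.481, 0.2822, 0.1458]
eef_rot: [[0.145, -0.989, 0.007], [-0.989, -0.145, 0.003], [-0.001, -0.007, -1.0]]
force: [-0.2, 0.5, -0.7]
opening: 0.199
[274.0, 286.6] [253, 244, 42, 82, 2704]
shift mm [437.8 -32.6   0.9] turn None yaw -81.69114338709802
```

View pics/w4.png

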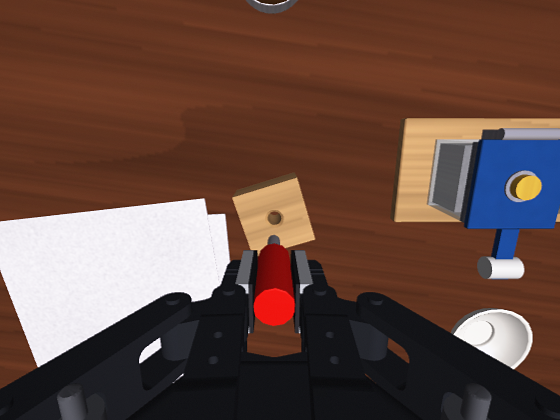

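Pin lifted, upright and centred; the stand's empty hole is at (274.5,217), which serves as a bias check. I'll travel high over the caps.

```bash
python3 - <<'E'
from h import *
s=robot.state()
print(plane("wrist",(274.5,217),.032,s))
E
python3 -m creep '[[[0,0,-40],0],[[20,-3,-70],0],[[70,-6,-70],0],[[120,-10,-70],0],[[170,-13,-70],0],[[220,-17,-70],0],[[270,-20,-70],0],[[320,-24,-70],0],[[370,-27,-70],0],[[410,-31,-70],0],[[437,-33,-70],0],[[437,-33,-70],0]]'; python3 - <<'E'
from h import *
s=robot.state()
im=robot.camera("wrist"); cv2.imwrite("pics/w5.png",im)
E
```

```text
[0.4779161  0.28176607 0.032     ]
time_s: 6.48
eef_pos: [0.5744, -0.148, 0.2109]
eef_rot: [[0.141, -0.99, -0.002], [-0.99, -0.141, 0.001], [-0.001, 0.002, -1.0]]
force: [-0.3, -0.2, -0.3]
opening: 0.195
```

View pics/w5.png

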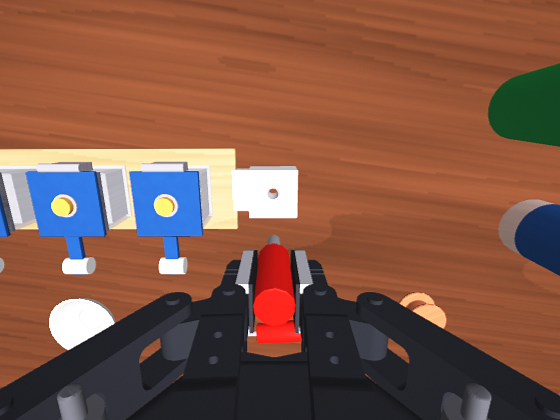

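The flange hole shows at (272.5,193.5). I'll descend until the tip is about 15 mm above it and look again.

```bash
python3 -m creep '[[[0,-1,45],0],[[0,-1,80],0],[[0,-1,100],0],[[0,-1,100],0],[[0,-1,100],0]]'; python3 - <<'E'
from h import *
for i in range(3):
    s=robot.state(); im=robot.camera("wrist"); print(np.round(s["eef_pos"],4), s["eef_rot"][2].round(4))
cv2.imwrite("pics/w6.png",cv2.resize(im[150:350,180:380],None,fx=3,fy=3,interpolation=cv2.INTER_CUBIC))
cv2.imwrite("pics/w6f.png",im)
cv2.imwrite("pics/s6.png",cv2.resize(robot.camera("scene")[180:290,200:330],None,fx=5,fy=5,interpolation=cv2.INTER_CUBIC))
E
```

```text
time_s: 7.15
eef_pos: [0.5759, -0.1454, 0.1129]
eef_rot: [[0.145, -0.989, 0.0], [-0.989, -0.145, -0.0], [0.0, -0.0, -1.0]]
force: [0.1, -0.2, -0.2]
opening: 0.191
[ 0.5759 -0.1454  0.1129] [ 1.e-04 -4.e-04 -1.e+00]
[ 0.5763 -0.1458  0.1133] [ 8.0e-04 -1.4e-03 -1.0e+00]
[ 0.5764 -0.146   0.1135] [ 0.001  -0.0018 -1.    ]
```

View pics/w6.png

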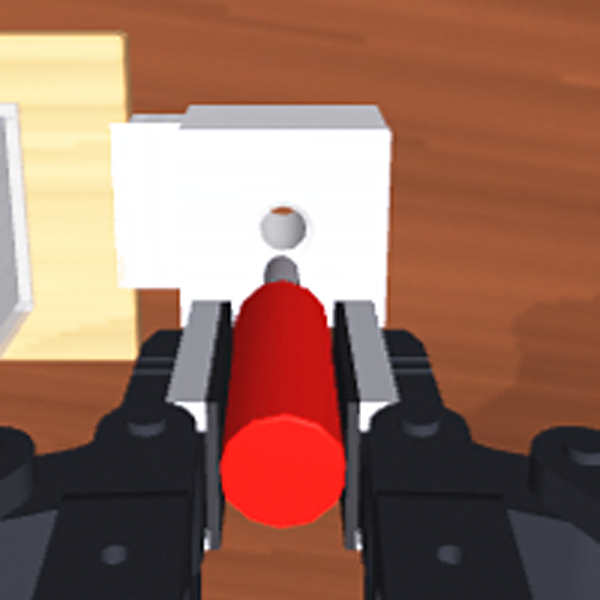

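View pics/s6.png

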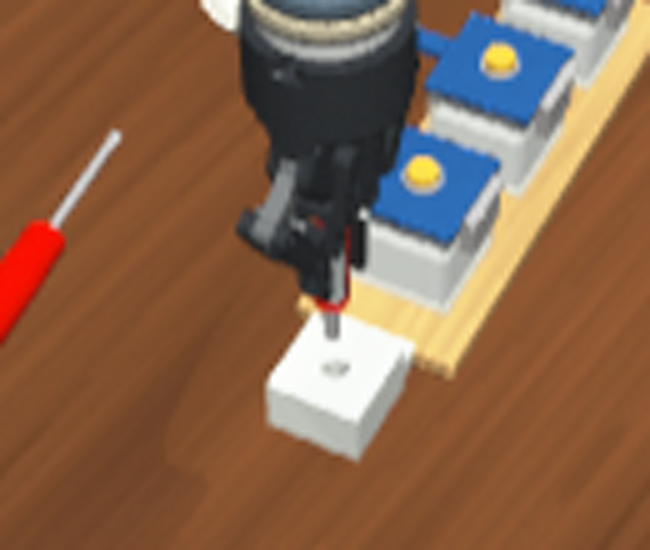

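```bash
python3 - <<'E'
from h import *
s=robot.state(); R=np.array(s["eef_rot"]);p=np.array(s["eef_pos"])
h=plane("wrist",(274.3,226),.032,s); print("hole",h,"tool",(R.T@(h-p)*1000).round(1))
for y in (0.0,.0011,.002):
  for dy,dz in((-.004,.0583),(-.0025,.0613),(0,.0613),(0,-.0187)):
    print(y,dy,proj("wrist",p+R@[-.0004,y+dy,dz],s).round(1))
E
```

```text
hole [ 0.57663931 -0.14593172  0.032     ] tool [-0.4 -0.2 81.5]
0.0 -0.004 [274.3 231.8]
0.0 -0.0025 [274.3 232.4]
0.0 0 [274.3 236. ]
0.0 0 [274.2 304.7]
0.0011 -0.004 [274.3 233.4]
0.0011 -0.0025 [274.3 234. ]
0.0011 0 [274.3 237.6]
0.0011 0 [274.2 307.1]
0.002 -0.004 [274.3 234.7]
0.002 -0.0025 [274.3 235.3]
0.002 0 [274.3 238.9]
0.002 0 [274.2 309. ]
```

```bash
python3 -m creep '[[[0,-1.7,8],0],[[0,-1.7,14],0],[[0,-1.7,18],0],[[0,-1.7,22],0],[[0,-1.7,26],0],[[0,-1.7,30],0],[[0,-1.7,30],0]]'; python3 - <<'E'
from h import *
im=robot.camera("wrist")
cv2.imwrite("pics/w7.png",cv2.resize(im[150:350,180:380],None,fx=3,fy=3,interpolation=cv2.INTER_CUBIC))
E
```

```text
time_s: 8.22
eef_pos: [0.5772, -0.1459, 0.0819]
eef_rot: [[0.144, -0.99, -0.001], [-0.99, -0.144, 0.0], [-0.0, 0.001, -1.0]]
force: [0.2, -0.0, -0.4]
opening: 0.196
```

View pics/w7.png

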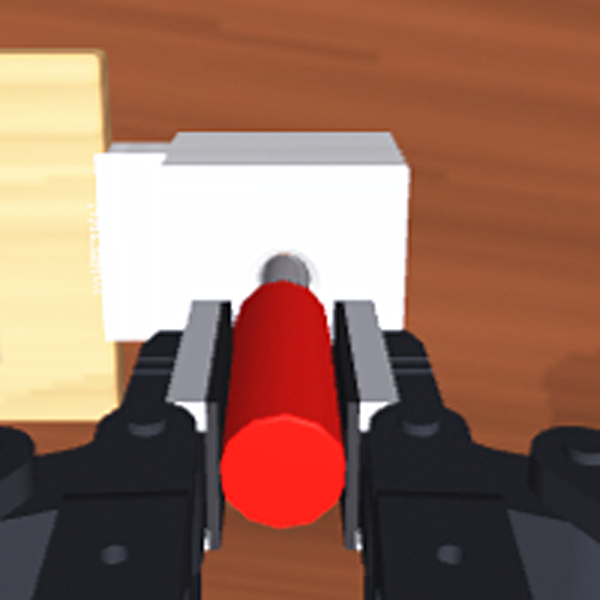

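The rod is in the hole with no force (tip at z≈0.021). I'll push it home until it makes contact.

```bash
python3 -m creep '[[[0,0,6],0],[[0,0,11],0],[[0,0,15],0],[[0,0,17],0],[[0,0,17],0]]'; python3 -m creep '[[[0,0,1],0],[[0,0,2],0],[[0,0,2],0]]'
```

```text
time_s: 8.9
eef_pos: [0.5773, -0.146, 0.0651]
eef_rot: [[0.144, -0.99, -0.0], [-0.99, -0.144, 0.0], [-0.0, 0.0, -1.0]]
force: [-0.5, -0.3, -0.3]
opening: 0.195
time_s: 9.28
eef_pos: [0.5775, -0.146, 0.0634]
eef_rot: [[0.144, -0.99, 0.0], [-0.99, -0.144, -0.0], [0.0, -0.0, -1.0]]
force: [-0.3, 0.2, -0.2]
opening: 0.197
```

```bash
python3 -m creep '[[[0,0,1],0],[[0,0,1],0]]'; python3 -m creep '[[[0,0,1],0],[[0,0,1],0]]'
```

```text
time_s: 9.52
eef_pos: [0.5776, -0.146, 0.0633]
eef_rot: [[0.144, -0.99, 0.001], [-0.99, -0.144, -0.0], [0.0, -0.0, -1.0]]
force: [-1.6, 0.7, 5.5]
opening: 0.195
time_s: 9.78
eef_pos: [0.5776, -0.146, 0.0633]
eef_rot: [[0.144, -0.99, 0.001], [-0.99, -0.144, -0.0], [0.001, -0.001, -1.0]]
force: [-3.0, 1.7, 11.0]
opening: 0.195
```

The knob is seated, with an 11 N reaction at the same height as in the stand. I'll release it and rise.

```bash
python3 -m creep '[[[0,0,-1],0],[[0,0,-1],0],[[0,0,-1],0]]' 150; python3 -m creep '[[[0,0,-10],0],[[0,0,-40],0],[[0,0,-80],0],[[0,0,-110],0],[[0,0,-110],0]]'; python3 - <<'E'
from h import *
s=robot.state();im=robot.camera("wrist")
cv2.imwrite("pics/w8.png",im)
cv2.imwrite("pics/s8.png",cv2.resize(robot.camera("side")[180:290,200:330],None,fx=5,fy=5,interpolation=cv2.INTER_CUBIC))
delta((.5358,.1248,.13),-81.7)
E
```

```text
time_s: 10.15
eef_pos: [0.5773, -0.146, 0.062]
eef_rot: [[0.144, -0.99, -0.0], [-0.99, -0.144, 0.0], [-0.0, 0.0, -1.0]]
force: [0.1, -0.9, -0.8]
opening: 0.414
time_s: 10.78
eef_pos: [0.5792, -0.1467, 0.1754]
eef_rot: [[0.144, -0.99, 0.006], [-0.99, -0.144, -0.003], [0.004, -0.006, -1.0]]
force: [0.4, 0.4, -0.4]
opening: 0.413
shift mm [-273.8    1.8   42.3] turn -6.472583581308724e-06 yaw -81.70037085172174
```

View pics/w8.png

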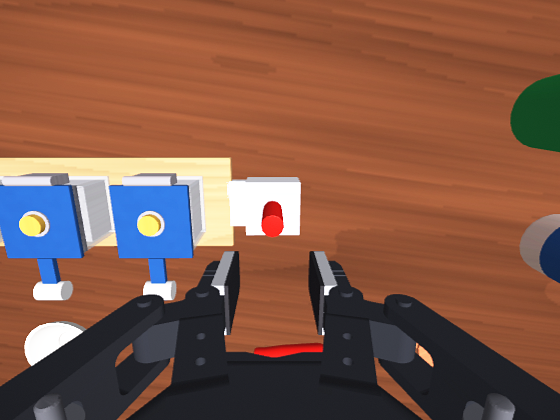

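View pics/s8.png

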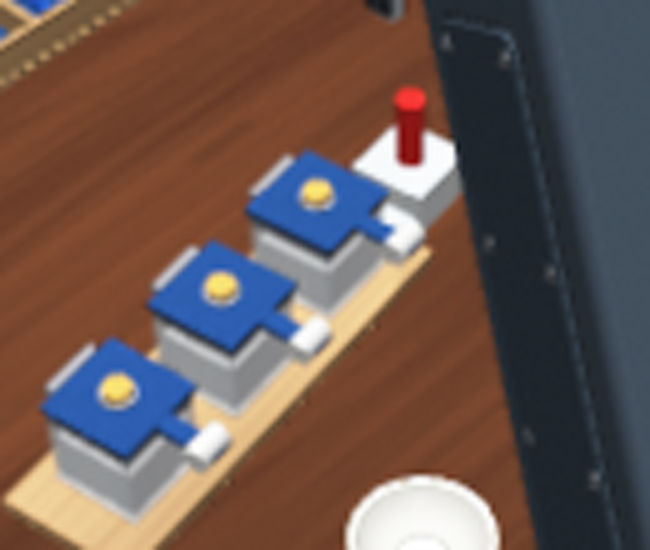

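The pin stands upright with the knob on the flange. On to the left bolt, with the gripper closed.

```bash
python3 -m creep '[[[-45,0,0],0],[[-95,0,0],0],[[-145,0,0],0],[[-195,0,10],0],[[-240,1,25],0],[[-274,1.5,40],0],[[-274,1.5,40],0],[[-274,1.5,40],0]]' 255; python3 - <<'E'
from h import *
s=robot.state();im=robot.camera("wrist")
cv2.imwrite("pics/w9.png",im)
b=[x for x in blobs(im,(17,100,120),(32,255,255),(150,150,400,300))];print(b)
for x,_ in b: print(plane("wrist",x,.081,s))
print(s["eef_pos"],proj("wrist",np.array(s["eef_pos"])+np.array(s["eef_rot"])@[0,0,.014],s))
E
```

```text
time_s: 11.88
eef_pos: [0.5361, 0.1245, 0.1315]
eef_rot: [[0.145, -0.989, -0.002], [-0.989, -0.145, -0.0], [0.0, 0.002, -1.0]]
force: [0.6, 0.2, 0.0]
opening: 0.0
[([226.0, 158.0], [205, 158, 44, 2, 46]), ([262.5, 158.0], [250, 158, 26, 1, 26]), ([282.5, 158.0], [279, 158, 8, 1, 8]), ([298.9, 158.2], [289, 158, 22, 2, 26]), ([206.0, 174.0], [206, 171, 1, 7, 7]), ([395.9, 171.1], [393, 171, 6, 2, 7]), ([207.0, 189.0], [207, 186, 1, 7, 7]), ([208.0, 206.5], [208, 203, 1, 8, 8]), ([208.5, 218.0], [208, 213, 2, 11, 11]), ([271.7, 239.4], [260, 227, 25, 24, 494]), ([210.0, 235.0], [210, 232, 1, 7, 7]), ([211.0, 252.5], [211, 248, 1, 10, 10])]
[0.58319839 0.1599355  0.081     ]
[0.58624431 0.13913017 0.081     ]
[0.58791281 0.12773336 0.081     ]
[0.58916832 0.11837071 0.081     ]
[0.57229125 0.17055887 0.081     ]
[0.59001754 0.06124563 0.081     ]
[0.56347087 0.16922024 0.081     ]
[0.55285451 0.16771058 0.081     ]
[0.54567374 0.1667861  0.081     ]
[0.53750942 0.12674229 0.081     ]
[0.53483773 0.16491643 0.081     ]
[0.52325897 0.16326596 0.081     ]
[0.53612329 0.12454129 0.13148282] [275.02388729 268.38790364]
```

View pics/w9.png

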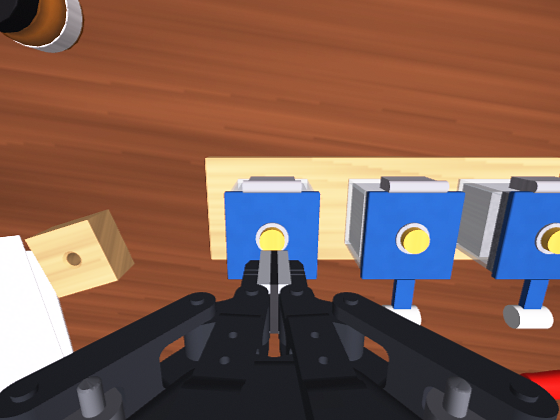

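The left bolt (272,239) is 2 mm left of the tip's line. I'll correct that and tap in small steps.

```bash
python3 -m creep '[[[-2,-1,20],0],[[-2,-1,33],0],[[-2,-1,33],0],[[-2,-1,33],0]]'; python3 -m creep '[[[0,0,1],0],[[0,0,2],0],[[0,0,2],0]]';python3 -m creep '[[[0,0,1],0],[[0,0,1],0]]'
```

```text
time_s: 12.42
eef_pos: [0.5375, 0.1266, 0.0996]
eef_rot: [[0.144, -0.99, 0.001], [-0.99, -0.144, -0.0], [0.0, -0.001, -1.0]]
force: [0.2, 0.1, 0.4]
opening: 0.002
time_s: 12.8
eef_pos: [0.5371, 0.1271, 0.0975]
eef_rot: [[0.144, -0.99, 0.0], [-0.99, -0.144, 0.0], [0.0, -0.0, -1.0]]
force: [0.1, -1.2, -1.0]
opening: -0.002
time_s: 13.05
eef_pos: [0.537, 0.1271, 0.0962]
eef_rot: [[0.144, -0.99, -0.0], [-0.99, -0.144, -0.0], [-0.0, 0.0, -1.0]]
force: [-0.9, 0.8, 0.2]
opening: 0.001
```

```bash
for i in 1 2 ; do python3 -m creep '[[[0,0,1],0],[[0,0,1],0]]'; done
```

```text
time_s: 13.3
eef_pos: [0.5371, 0.1271, 0.0961]
eef_rot: [[0.144, -0.99, 0.0], [-0.99, -0.144, -0.0], [0.0, -0.0, -1.0]]
force: [-1.6, -0.0, 5.6]
opening: 0.006
time_s: 13.55
eef_pos: [0.5371, 0.1271, 0.096]
eef_rot: [[0.145, -0.989, 0.001], [-0.989, -0.145, -0.0], [0.0, -0.001, -1.0]]
force: [-2.9, -0.7, 11.8]
opening: 0.001
```

The left bolt holds fast (11.8 N, no movement). Now the middle one.

```bash
python3 -m creep '[[[0,0,-14],0],[[20,0,-18],0],[[60,0,-18],0],[[90,0,-18],0],[[90,0,-12],0],[[90,0,-6],0],[[90,0,-3],0],[[90,0,-3],0]]';  python3 - <<'E'
from h import *
s=robot.state();im=robot.camera("wrist")
cv2.imwrite("pics/w10.png",im)
E
for i in 1 2 ; do python3 -m creep '[[[0,0,1],0],[[0,0,1],0]]'; done
```

```text
time_s: 14.55
eef_pos: [0.5496, 0.0388, 0.0968]
eef_rot: [[0.146, -0.989, -0.001], [-0.989, -0.146, 0.0], [-0.0, 0.001, -1.0]]
force: [0.5, -0.1, 0.7]
opening: -0.0
time_s: 14.85
eef_pos: [0.5501, 0.0382, 0.0964]
eef_rot: [[0.145, -0.989, 0.0], [-0.989, -0.145, -0.0], [0.0, -0.0, -1.0]]
force: [-0.3, -0.1, 1.1]
opening: 0.003
time_s: 15.1
eef_pos: [0.5501, 0.038, 0.0953]
eef_rot: [[0.144, -0.99, 0.0], [-0.99, -0.144, 0.0], [-0.0, -0.0, -1.0]]
force: [-0.4, 0.5, 0.2]
opening: 0.0
```

View pics/w10.png

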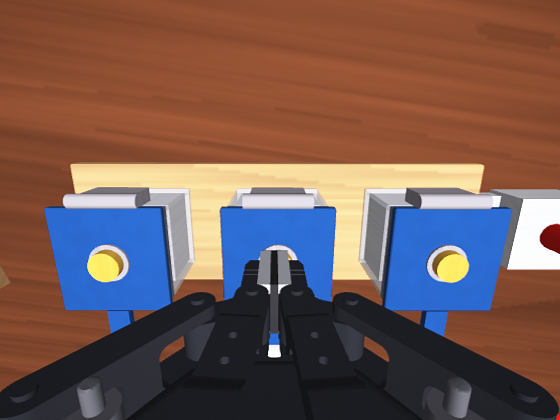

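The finger is over the middle bolt. I'll keep pressing.

```bash
for i in 1 2 3 4; do python3 -m creep '[[[0,0,1],0],[[0,0,1],0]]' | egrep 'pos|force'; done
```

```text
eef_pos: [0.5499, 0.038, 0.0943]
force: [0.6, -0.4, 0.3]
eef_pos: [0.5499, 0.038, 0.0932]
force: [-0.1, -0.0, 0.6]
eef_pos: [0.55, 0.038, 0.0928]
force: [-2.1, 0.5, 4.8]
eef_pos: [0.55, 0.038, 0.0926]
force: [-3.7, -0.7, 10.0]
```

The middle bolt sank about 3.5 mm before a hard stop, so it looks loose. I'll confirm with a look at the dip, then tap the right one.

```bash
python3 - <<'E'
from h import *
cv2.imwrite("pics/s11.png",cv2.resize(robot.camera("side")[190:310,180:320],None,fx=5,fy=5,interpolation=cv2.INTER_CUBIC))
E
python3 -m creep '[[[0,0,-18],0],[[20,0,-24],0],[[60,0,-24],0],[[90,0,-24],0],[[90,0,-18],0],[[90,0,-12],0],[[90,0,-8],0],[[90,0,-7],0],[[90,0,-7],0]]';  for i in 1 2 3; do python3 -m creep '[[[0,0,1],0],[[0,0,1],0]]'| egrep 'pos|force'; done
python3 - <<'E'
from h import *
cv2.imwrite("pics/s12.png",cv2.resize(robot.camera("side")[190:310,180:320],None,fx=5,fy=5,interpolation=cv2.INTER_CUBIC))
E
```

```text
time_s: 17.27
eef_pos: [0.563, -0.0505, 0.0982]
eef_rot: [[0.145, -0.989, -0.0], [-0.989, -0.145, 0.0], [-0.0, 0.0, -1.0]]
force: [0.6, 0.4, 0.4]
opening: -0.001
eef_pos: [0.5631, -0.0509, 0.0974]
force: [0.3, -0.3, -0.4]
eef_pos: [0.563, -0.0511, 0.0963]
force: [-0.3, -0.3, 0.9]
eef_pos: [0.5631, -0.0511, 0.0961]
force: [-1.5, -0.3, 5.7]
```

View pics/s11.png

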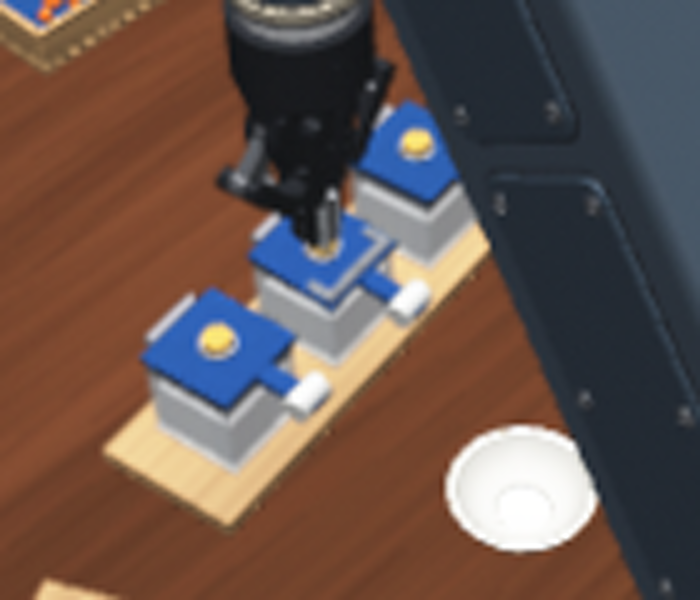

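View pics/s12.png

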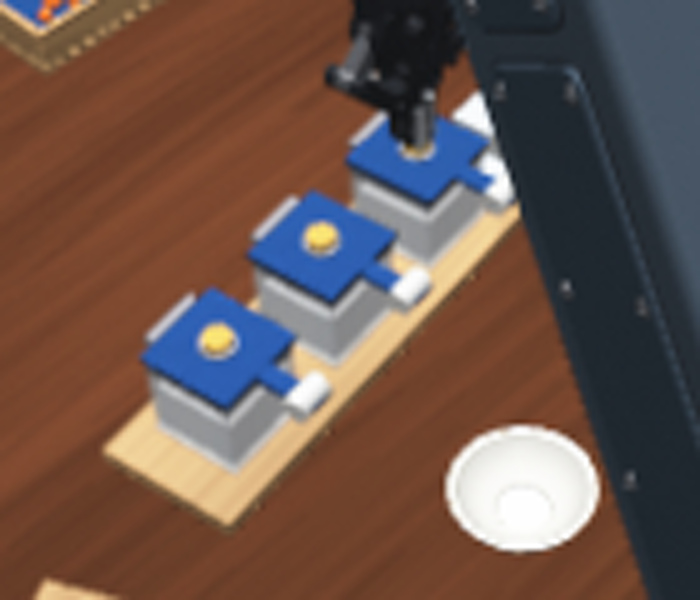

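The middle cap was visibly dipped while pressed, with the pot rim showing; the right bolt is fast (no give at 5.7 N). The middle pot is the loose one. I'll move above its grip.

```bash
python3 -m creep '[[[0,0,-25],0],[[-20,10,-50],0],[[-60,35,-60],0],[[-90,60,-60],0],[[-90,60,-60],0],[[-90,60,-60],0]]' 110;  python3 - <<'E'
from h import *
s=robot.state();im=robot.camera("wrist")
cv2.imwrite("pics/w13.png",im)
b=blobs(im,(0,0,190),(180,40,255),(200,150,350,330),30);print(b)
for x,_ in b: print(plane("wrist",x,.0785,s))
delta((.4903,.0285,.0675),-81.7)
E
```

```text
time_s: 18.82
eef_pos: [0.4918, 0.029, 0.1556]
eef_rot: [[0.145, -0.989, 0.002], [-0.989, -0.145, -0.001], [0.001, -0.002, -1.0]]
force: [0.9, -0.6, 0.3]
opening: 0.574
[([201.7, 161.9], [200, 150, 5, 24, 101]), ([274.6, 155.4], [261, 150, 28, 10, 81]), ([347.0, 162.0], [345, 150, 5, 24, 90]), ([274.5, 228.5], [259, 218, 32, 21, 630]), ([242.7, 307.4], [215, 278, 55, 52, 2142]), ([202.4, 292.5], [200, 288, 6, 10, 53]), ([345.6, 292.1], [343, 288, 7, 10, 58])]
[0.53090745 0.08390746 0.0785    ]
[0.54214878 0.03655296 0.0785    ]
[ 0.54483339 -0.01170477  0.0785    ]
[0.49171166 0.02921026 0.0785    ]
[0.42537776 0.04398993 0.0785    ]
[0.4336482  0.07546604 0.0785    ]
[ 0.44961393 -0.03095028  0.0785    ]
shift mm [-0.1  2.  88. ] turn -0.0004138496113962775 yaw -81.72371183608614
```

View pics/w13.png

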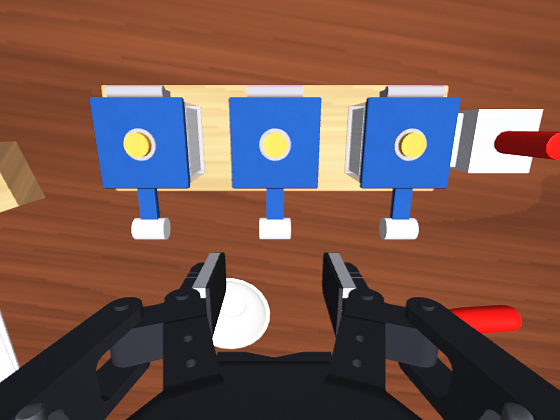

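The middle grip (274.5,228.5) lies directly under the TCP. I'll descend and pinch it.

```bash
python3 -m creep '[[[0,0,30],0],[[0,0,60],0],[[0,0,80],0],[[0,0,87],0],[[0,0,87],0]]'; python3 -m creep '[[[0,0,0],0],[[0,0,0],0],[[0,0,0],0],[[0,0,0],0]]' 255 50; python3 - <<'E'
from h import *
cv2.imwrite("pics/w14.png",robot.camera("wrist"))
E
```

```text
time_s: 19.5
eef_pos: [0.4913, 0.0288, 0.068]
eef_rot: [[0.143, -0.99, -0.0], [-0.99, -0.143, 0.0], [-0.0, 0.0, -1.0]]
force: [0.9, -0.3, 0.5]
opening: 0.57
time_s: 20.0
eef_pos: [0.4915, 0.0287, 0.0688]
eef_rot: [[0.145, -0.989, 0.002], [-0.989, -0.145, -0.001], [0.001, -0.002, -1.0]]
force: [0.6, -5.3, 0.7]
opening: 0.246
```

View pics/w14.png

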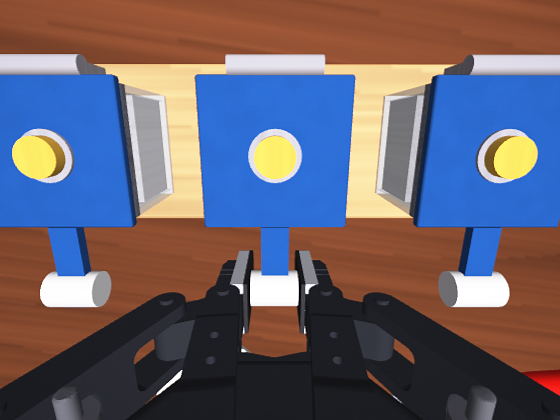

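The grip is pinched across its flat ends. I'll lift along the hinge arc.

```bash
python3 -m creep '[[[0,-0.1,-4],0],[[0,-0.4,-8],0],[[0,-1.4,-16],0],[[0,-3.1,-23.8],0],[[0,-5.5,-31.5],0],[[0,-5.5,-31.5],0]]'; python3 - <<'E'
from h import *
cv2.imwrite("pics/w15.png",robot.camera("wrist"))
E
```

```text
time_s: 20.8
eef_pos: [0.4972, 0.0295, 0.1001]
eef_rot: [[0.145, -0.99, 0.002], [-0.99, -0.145, -0.001], [0.001, -0.002, -1.0]]
force: [1.7, -5.0, -5.1]
opening: 0.243
```

View pics/w15.png

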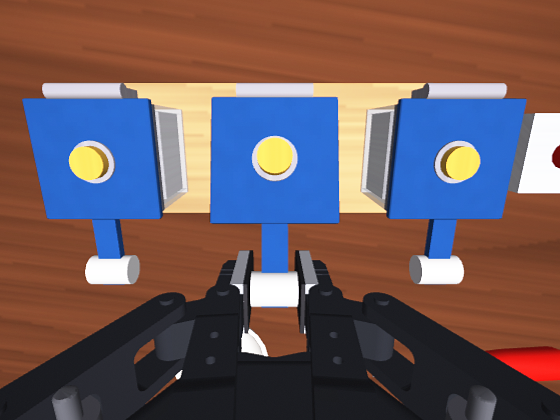

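```bash
python3 -m creep '[[[0,-3.1,-7.4],0],[[0,-6.8,-14.5],0],[[0,-11.1,-21.3],0],[[0,-16,-27.6],0],[[0,-19.2,-31.2],0],[[0,-19.2,-31.2],0],[[0,-19.2,-31.2],0]]'; python3 - <<'E'
from h import *
cv2.imwrite("pics/w16.png",robot.camera("wrist"))
cv2.imwrite("pics/s16.png",cv2.resize(robot.camera("side")[190:310,180:320],None,fx=5,fy=5,interpolation=cv2.INTER_CUBIC))
cv2.imwrite("pics/c16.png",cv2.resize(robot.camera("scene")[110:290,200:380],None,fx=3.3,fy=3.3,interpolation=cv2.INTER_CUBIC))
E
```

```text
time_s: 21.72
eef_pos: [0.5147, 0.0321, 0.1302]
eef_rot: [[0.145, -0.989, -0.001], [-0.989, -0.145, -0.001], [0.001, 0.002, -1.0]]
force: [1.0, -5.8, -6.8]
opening: 0.243
```

View pics/w16.png

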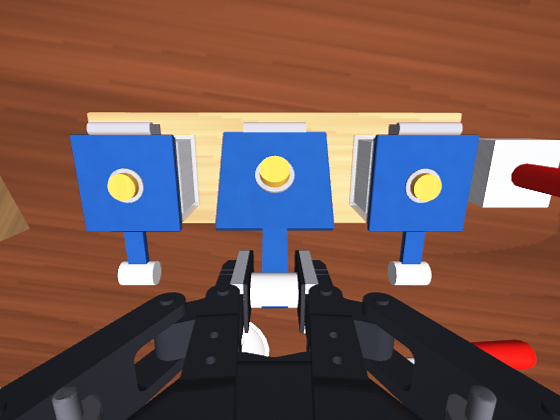

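View pics/s16.png

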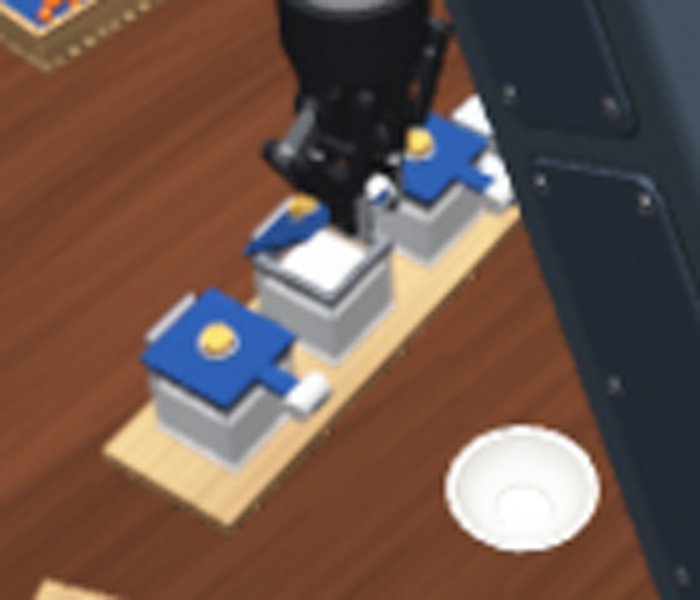

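View pics/c16.png

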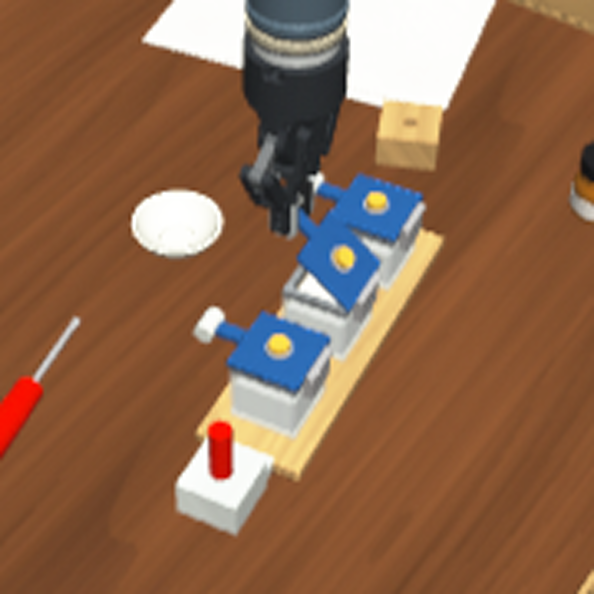

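The middle cap is open about 42° (61 mm rise at the 92 mm radius) and still pinched, with the pin home. Handing in.

```bash
python3 - <<'E'
from cell import robot
s=robot.state();print(s["time_s"],s["opening"],s["force"]);print(robot.finish_job())
E
```

```text
21.875 0.24265408401685604 [ 1.61039819 -6.09844812 -6.85799191]
the job is handed in; nothing more can be done
None
```

I locked the caddy, found the loose bolt on the middle pot, and handed the job in at 21.9 s with the gripper holding that cap open at about 42°.

- **Pin:** It went into the flange without side force and seated with an 11 N reaction, at the same height as it sat in the stand. After I let it go, the pictures showed it upright with the knob on the flange.
- **Bolt taps, left to right:**
  - The left bolt did not move at 11.8 N.
  - The middle bolt sank about 3.5 mm, and the side view showed its cap dip. It looked shut again in the side view taken at the next tap.
  - The right bolt did not move; I pressed it only to 5.7 N.
- **Cap:** I pinched the middle cap's white grip across its flat ends and raised it 61 mm along the hinge arc. The side, scene and wrist pictures all show it open and held.

None of the checks failed. In the last pictures the dish and screwdriver looked undisturbed; I didn't re-check the bottle, cup, jar and spool after the lift. The bolt sank 3.5 mm against the stated 4 mm or so, and different views of the same point disagreed by a few millimetres. I corrected for that with wrist-camera looks before the pin went in, the first tap and the cap grasp.

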